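# Fit the passed grinder lid and hold it half way to its lock

## Robot

A 7-joint arm with a two-finger parallel gripper is mounted at the origin on the work surface. World frame = base frame: x ahead of the robot, y to its left, z up, the work surface at z = 0. Lengths are in m, angles in rad, forces in N, time in s.
With the tool pointing down it reaches from about 0.4 to 0.85 m from the base axis. Payload 4.5 kg.
Tool frame: the origin (TCP) lies on the centre line of the jaws, within the pads' length; the fingertips stand 8 mm ahead of it and the grasp point (between the pads) lies 11 mm behind it; z points along the fingers, x is the direction in which the jaws open and shut, and the axes are right-handed (so a half turn about z gives the same grasp; the last joint's range is limited). The gripper opens to 88 mm and grips with 3 to 60 N. Pads are 18 mm wide; open, the fingers measure 123 mm over their backs; the gripper's body (75 mm by 187 mm) begins 45 mm behind the grasp point.
Start: joints at [1.138, 0.689, -0.195, 1.565, 0.157, 0.902, -0.215], TCP at [0.281, -0.558, 0.247] pointing down, gripper open.
Joint ranges: [-3.01, 3.01], [-0.46, 2.08], [-1.47, 1.51], [0.13, 2.56], [-1, 4.14], [0.04, 2.09], [-2.66, 2.66]. Speed limits (rad/s): [2.57, 2.57, 3.14, 3.14, 3.14, 3.14, 3.14].

## Interface

Orientations are given as a unit quaternion [x, y, z, w].
In Python, from plant import r gives the robot as it stands.
- The arm moves only by the shell command python3 -m pendant 'ROWS' [FORCE]. ROWS is JSON, a list of rows, each a list of 3 entries, a list of its own where there are three numbers: the turn, a rotation vector about the tool's x, y, z in rad, then the shift along the tool's x, y, z in m, then the opening, from 0 (shut) to 1 (fully open). In form: [[[wx, wy, wz], [tx, ty, tz], claw], ...]. A call has 1 to 10 rows; each row is the pose to reach, as a shift and turn from the pose commanded when the call began, along the tool's axes at that moment; what a row does not reach only later rows make up. A row lasts 1/10 s, in which the tool goes at most 50 mm and 8.59 degrees, less where a joint would pass 70% of its speed; a pose out of reach is approached as far as the arm can. A call with a gripper value outside its range is refused whole. The fingers move at their own pace and stop on an object; FORCE is the grip in N (left out, the last holds). Time passes only in rows, so rows that repeat a pose let the fingers close. It gives the time, the measured TCP pose, the force and the opening at its end, in the units of the state.
- r.get_state(): the state, without advancing time (a new reading comes with each control period).
- r.snapshot(name): name is "side" or "top" or "wrist"; returns a dict with "image" (420x560x3 uint8, red, green, blue), "mtx" (3x3 intrinsics, pixels), "R" (3x3) and "t" (3): a world point X has camera coordinates R X + t; the wrist camera has in their place "T_tool_cam" (4x4, takes a point from camera to tool coordinates, whose origin is the TCP and whose axes are the tool frame's). Camera axes: x right, y down, z forward; pixel columns grow to the right and rows downward; lengths in m; the calibration is good to about 2 mm. A picture is of the moment at which its call begins: read the wrist's pose just before it. There is no depth.
- r.finish_job(): hands the job in, once; it reports no verdict.
The state is a dict: "clock": time; "q": joint angles; "qd": joint speeds; "joint_torque": joint torques, N m; "tool_pos": TCP position; "eef_rot": TCP orientation; "contact_force": force on the tool from outside, world axes, zero at the start; "moment": the same for the moment, N m; "opening": opening from 0.0 (shut) to 1.0 (fully open).
Only numpy, scipy, OpenCV 4.12 (cv2) and the standard library are available. Lean on these libraries where they do the work, as an engineer would, in place of code of your own. Each camera call takes 0.05 s, during which the arm holds its last target. There are 200 camera calls.

## Task

Two grinder lids lie on the cart: first lay the one with the red tag flat in the red reject tray and let it go. Then drop the green-tagged lid fully home into the collar of the black blender base, its bar in line with the white marks, twist it clockwise against the spring until the bar points at the yellow marks, half way to the red lock marks, and finish while still gripping it there, without ever turning it on to the lock. Leave the jug, tub, scraper and sieve where they are.

Things in the scene. Friction and masses are not known exactly. Their poses are not given: they have to be found in the camera images.
- lid_green: Grinder lid with green tags. Grey plug 48 mm across, 22 mm tall, with two lugs at its foot (along +x and -x, 14 mm wide, 8 tall, tips 37 mm from the axis); grey disc 96 mm across, 22 to 30 mm up; white grip bar on top, 60 mm along x, 16 mm wide (y), 30 to 70 mm up. A half turn leaves it alike. About 0.15 kg. Starts upright on its foot at z = 0. Origin: centre of the foot; z up.
- lid_red: Grinder lid with red tags. Grey plug 48 mm across, 22 mm tall, with two lugs at its foot (along +x and -x, 14 mm wide, 8 tall, tips 37 mm from the axis); grey disc 96 mm across, 22 to 30 mm up; white grip bar on top, 60 mm along x, 16 mm wide (y), 30 to 70 mm up. A half turn leaves it alike. About 0.15 kg. Starts upright on its foot at z = 0. Origin: centre of the foot; z up.
- mill_base: Black round blender base, fixed, 156 mm across at the foot, with an open collar 112 mm across, flat top 100 mm up. Origin: centre of the underside, z = 0; z up along the collar's axis. The lid's lugs enter through notches at +x and -x, marked white on the rim. Fully home, the lid's disc rests on the collar top and its foot is 78 mm above this origin.
- collar_top (a point): Centre of the collar's mouth, on its axis, 100 mm up. The aluminium lip around it is 10 mm thick, flush with the top, its clear opening 56 mm across, with two notches 24 mm wide (the bore below the lip is 82 mm across) at the white marks. Below the lip the lugs can only turn clockwise (seen from above).
- yellow_mark (a point): One of the two yellow rim marks, 54 mm from the collar's axis, at the collar top. Yellow marks lie 0.61 rad (35 deg) clockwise, seen from above, from the white marks (+x and -x of the base), the red lock marks 1.22 rad (70 deg) clockwise.
- drive_ring (a joint): Turn of the orange sprung ring in the collar, rad, clockwise from above: 0 at rest, 1.07 at the lock. The lugs push it after about 0.15 rad of play, so it reads about 0.15 less than the lid's turn from the white marks (0.46 at yellow). Its spring resists with 0.04 N m at 0, 0.09 N m at yellow, and turns a lid that is let go back.
- reject_tray: Red square open plastic tray, fixed, 120 mm by 120 mm outside, walls 5 mm thick and 18 mm high, floor 5 mm thick. Origin: centre of its underside. A lid stands in it on its plug's foot, its disc above the walls.
- jug: Bystander: glass jug upside down, 170 mm tall, 112 mm across at its rim (below), handle on its +y side out to 91 mm. Origin: centre of its underside.
- tub: Bystander: clear plastic tub with blue lid, 118 by 158 mm, 77 mm tall. Origin: centre of its underside.
- scraper: Bystander: scraper lying flat along its y axis, wooden handle 16 mm wide from y = -110 to 50 mm, red blade 50 mm wide to y = 132 mm, 12 mm thick. Origin: underside, about the middle.
- sieve: Bystander: steel sieve bowl 110 mm across, 45 mm tall, straight handle towards its -x to 155 mm from the centre. Origin: centre of the underside.
Mind the look-alikes: they are no part of the job. Of the things that look like the reject_tray, the largest one is meant.

How it is judged:
By the outcome, as a careful person would: the job done as asked, in the order asked, and still so for the second after the job is handed in, while the arm keeps its last pose, push and grip.
It also fails if it takes over 72 s, if anything falls off the work surface, if the arm or the gripper's body presses on something with over 40 N, if the wrist force passes 120 N, or if a joint passes its speed limit or range.

## Working session

There is one attempt and no reset: what is moved stays moved. The work goes in short steps, Python scripts to look and compute and a shell command to move; the robot and the scene stay as the last step left them, time stands still between calls to the robot, and variables do not carry over. Pictures are saved under pics/ and viewed, about 8 in all and at most 12, crops included, and the job is handed in when it is done.

```bash
mkdir -p pics; ls
python3 - <<'E'
from plant import r
import cv2,numpy as np
s=r.get_state();print(s['clock'],s['tool_pos'],s['eef_rot'],s['opening'])
for n in('top','side'):
    d=r.snapshot(n);cv2.imwrite(f'pics/{n}0.png',d['image'][...,::-1]);np.savez(f'{n}0.npz',**d)
    print(n,d['mtx'],d['R'],d['t'])
d=r.snapshot('wrist');print(d['mtx'],d['T_tool_cam'])
E
```

```text
pics
0.0 [ 0.28096536 -0.55758285  0.24589632] [ 8.51513435e-01 -5.24331950e-01 -8.23539517e-04 -4.45332648e-04] 1.0016635811680734
top [[539.50240488   0.         266.51474948]
 [  0.         539.50240488 216.76452165]
 [  0.           0.           1.        ]] [[ 0.02571694 -0.99966767 -0.00178599]
 [-0.99617602 -0.02547781 -0.08357158]
 [ 0.08349831  0.00392836 -0.99650018]] [-0.00295939  0.57258196  1.23803607]
side [[534.5595044    0.         286.47516435]
 [  0.         534.5595044  197.49236491]
 [  0.           0.           1.        ]] [[-0.79442331 -0.60730258  0.00867115]
 [-0.41813369  0.53650185 -0.73302795]
 [ 0.44051768 -0.58596019 -0.68014324]] [0.46360583 0.30327837 1.14460693]
[[294.30986276   0.         278.48593216]
 [  0.         294.30986276 211.20363509]
 [  0.           0.           1.        ]] [[ 9.99998624e-01 -5.34780540e-04  1.57006834e-03  1.81725934e-05]
 [ 1.09765169e-04  9.65858584e-01  2.59069842e-01 -6.71407293e-02]
 [-1.65500949e-03 -2.59069314e-01  9.65857314e-01 -1.38875645e-01]
 [ 0.00000000e+00  0.00000000e+00  0.00000000e+00  1.00000000e+00]]
```

View pics/top0.png

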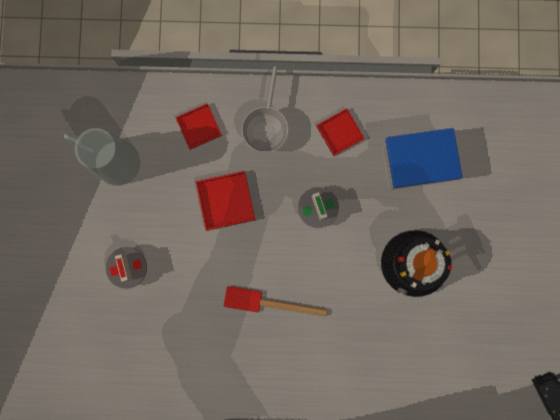

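View pics/side0.png

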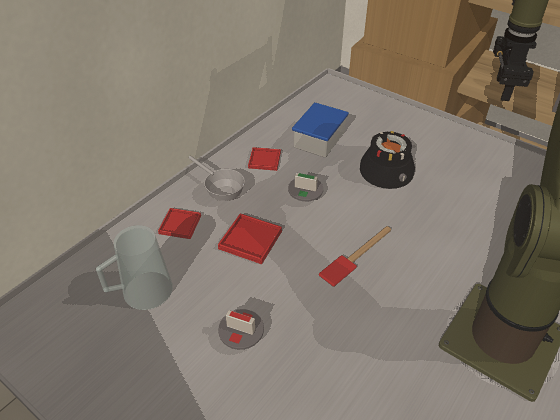

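Overview: the red-tagged lid is at top (127,267) and the green-tagged one at (319,207). Red look-alikes are the large tray (226,201), small trays (199,127) and (341,131), and the scraper blade (243,299). I choose the large one. The base is at (417,263).

```bash
cat > h.py <<'E'
import numpy as np,cv2
from scipy.spatial.transform import Rotation as Ro
def ray(d,uv,z,T=None):
    """pixels -> world points on plane z; d snapshot; T = world-from-tool for the wrist"""
    uv=np.atleast_2d(np.asarray(uv,float))
    c=np.c_[uv,np.ones(len(uv))]@np.linalg.inv(d['mtx']).T
    if T is None: o=-d['R'].T@d['t']; w=c@d['R']
    else:
        M=T@d['T_tool_cam'];o=M[:3,3];w=c@M[:3,:3].T
    return o+w*((z-o[2])/w[:,2])[:,None]
def Tst(s):
    T=np.eye(4);T[:3,:3]=Ro.from_quat(s['eef_rot']).as_matrix();T[:3,3]=s['tool_pos'];return T
def mask(im,name):
    h=cv2.cvtColor(im,cv2.COLOR_RGB2HSV);H,S,V=[h[...,i].astype(int) for i in range(3)]
    return {'red':((H<6)|(H>174))&(S>150)&(V>80),'green':(H>40)&(H<85)&(S>100),'yellow':(H>17)&(H<33)&(S>130)&(V>110),
     'orange':(H>=6)&(H<=16)&(S>150),'white':(S<45)&(V>165)}[name].astype(np.uint8)
def blobs(m,amin=8):
    n,l,st,c=cv2.connectedComponentsWithStats(m)
    return [(st[i,4],c[i].round(1),l==i) for i in range(1,n) if st[i,4]>=amin]
E
python3 - <<'E'
from h import *
d=dict(np.load('top0.npz'));im=d['image']
for n in('red','green','yellow','white'):
    for a,c,m in blobs(mask(im,n)):
        if c[1]<95 and n!='red':continue
        cn=np.argwhere(m)[:,::-1].astype(np.float32);rc=cv2.minAreaRect(cn)
        print(n,a,c,'rect',np.round(rc[1],1),round(rc[2]),{z:ray(d,c,z)[0][:2].round(4).tolist() for z in(.02,.07,.1)})
cr=lambda x,y:cv2.resize(im[y-40:y+40,x-40:x+40],(390,390),interpolation=cv2.INTER_CUBIC)
z=np.hstack([cr(127,267),cr(417,263)]);cv2.imwrite('pics/crop.png',z[...,::-1])
E
```

```text
red 1229 [198.3 125.9] rect [35.1 35. ] 66 {0.02: [0.7857, 0.1797], 0.07: [0.773, 0.1728], 0.1: [0.7655, 0.1687]}
red 1247 [340.  131.5] rect [35.2 35.7] 60 {0.02: [0.7806, -0.1577], 0.07: [0.7682, -0.1512], 0.1: [0.7607, -0.1473]}
red 2527 [224.9 200.3] rect [50.1 50.5] 78 {0.02: [0.6092, 0.1106], 0.07: [0.6035, 0.1065], 0.1: [0.6002, 0.104]}
red 25 [400.7 258.8] rect [4. 5.] 90 {0.02: [0.4825, -0.3034], 0.07: [0.4819, -0.2911], 0.1: [0.4816, -0.2837]}
red 157 [117.4 268.9] rect [18.2 13.6] 76 {0.02: [0.4421, 0.3558], 0.07: [0.4431, 0.3419], 0.1: [0.4437, 0.3336]}
red 80 [136.6 264. ] rect [9.2 8.5] 76 {0.02: [0.4546, 0.3116], 0.07: [0.4551, 0.2995], 0.1: [0.4554, 0.2922]}
red 17 [449.4 266.9] rect [4. 3.] 90 {0.02: [0.4666, -0.4167], 0.07: [0.4667, -0.3999], 0.1: [0.4667, -0.3899]}
red 740 [242.5 298.8] rect [35.7 20.7] 9 {0.02: [0.3807, 0.0625], 0.07: [0.3841, 0.0603], 0.1: [0.3862, 0.0589]}
green 65 [319.8 204.9] rect [17.4  3.5] 72 {0.02: [0.604, -0.1127], 0.07: [0.5986, -0.108], 0.1: [0.5953, -0.1052]}
green 68 [329.1 203. ] rect [8.2 7.9] 72 {0.02: [0.609, -0.1345], 0.07: [0.6034, -0.1289], 0.1: [0.6, -0.1256]}
green 69 [307.3 210.6] rect [8.5 7.8] 68 {0.02: [0.5898, -0.0836], 0.07: [0.5849, -0.0801], 0.1: [0.582, -0.0779]}
yellow 11 [447.5 252.4] rect [2.8 2.8] 45 {0.02: [0.5002, -0.4124], 0.07: [0.4989, -0.3958], 0.1: [0.4981, -0.3858]}
yellow 16 [402.9 273.7] rect [3. 4.] 90 {0.02: [0.4481, -0.3087], 0.07: [0.4489, -0.2962], 0.1: [0.4493, -0.2887]}
```

View pics/crop.png

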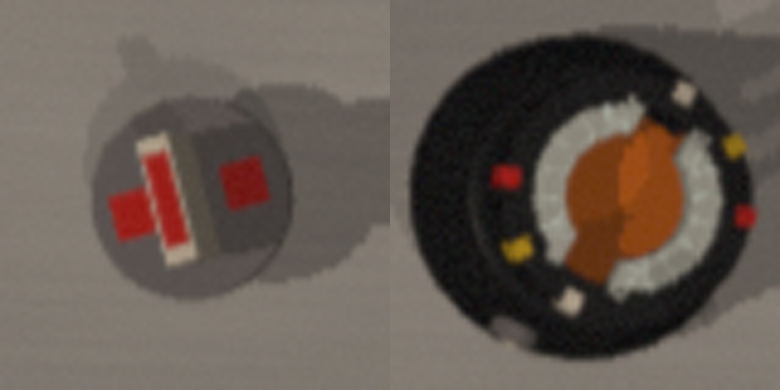

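The crop confirms the red tag: its bar top is at px (121,268). The base has white marks at (437,242) and (414,285), with yellow then red marks clockwise from them; their midpoints put the axis near (0.474,-0.337) and the white line at about -28°.

```bash
cat >> h.py <<'E'
def axis(d,m,z,T=None):
    """centre and long-axis angle (deg) of a mask seen on plane z"""
    p=ray(d,np.argwhere(m)[:,::-1],z,T)[:,:2];r=cv2.minAreaRect((p*1000).astype(np.float32))
    b=cv2.boxPoints(r);e=[b[1]-b[0],b[2]-b[1]];e=max(e,key=np.linalg.norm)
    return np.array(r[0])/1000,np.array(r[1])/1000,np.degrees(np.arctan2(e[1],e[0]))%180
def to(s,pos,jaw):
    """tool-frame shift and turn about z to reach pos with jaw axis at yaw jaw (deg, mod 180)"""
    R=Tst(s)[:3,:3];cur=np.degrees(np.arctan2(R[1,0],R[0,0]))
    dy=(jaw-cur+90)%180-90
    c=np.radians(cur+dy);G=np.array([[np.cos(c),np.sin(c),0],[np.sin(c),-np.cos(c),0],[0,0,-1]]).T
    G=np.c_[[np.cos(c),np.sin(c),0],[np.sin(c),-np.cos(c),0],[0,0,-1]]
    return 'shift',(R.T@(np.array(pos)-s['tool_pos'])).round(4),'turn',Ro.from_matrix(R.T@G).as_rotvec().round(4),'yaw',round(cur,2),'q7',round(s['q'][6],2)
E
python3 - <<'E'
from h import *
from plant import r
d=dict(np.load('top0.npz'));im=d['image'];s=r.get_state()
bs=blobs(mask(im,'green'))
g=min(bs,key=lambda b:abs(b[1]-[319.8,204.9]).sum());print('green',axis(d,g[2],.07))
w=mask(im,'white')*0; 
m=mask(im,'red');m[:,:122]=m[:,:122];k=m*0;k[255:285,118:127]=1
print('red',axis(d,(m&k)>0,.07), ray(d,[120.8,268],.07))
t=[b for b in blobs(mask(im,'red')) if abs(b[1]-[225,200]).sum()<3][0];print('tray',axis(d,t[2],.018))
print('white',ray(d,[[437.3,242.3],[413.9,284.7]],.1))
for p,a in(((.5,-.2,.25),100),((.5,.2,.25),100),((.45,.335,.2),100)): print(to(s,p,a))
E
```

```text
green (array([ 0.59857269, -0.10800658]), array([0.039321  , 0.00787923]), np.float32(19.400528))
red (array([0.44645828, 0.33403067]), array([0.0381824 , 0.01341561]), np.float32(2.7922535)) [[0.44530929 0.33441843 0.07      ]]
tray (array([0.60963196, 0.11075165]), array([0.11899622, 0.11877809]), np.float32(13.686085))
white [[ 0.51960663 -0.36354668  0.1       ]
 [ 0.42614592 -0.31266057  0.1       ]]
('shift', array([-0.2209, -0.3565, -0.0036]), 'turn', array([0.0003, 0.0013, 0.2923]), 'yaw', np.float64(-63.25), 'q7', np.float64(-0.22))
('shift', array([-0.5781, -0.5366, -0.0032]), 'turn', array([0.0003, 0.0013, 0.2923]), 'yaw', np.float64(-63.25), 'q7', np.float64(-0.22))
('shift', array([-0.7211, -0.5527,  0.047 ]), 'turn', array([0.0003, 0.0013, 0.2923]), 'yaw', np.float64(-63.25), 'q7', np.float64(-0.22))
```

```bash
python3 -m pendant '[[[0,0,0.29],[-0.22,-0.356,0],1],[[0,0,0.29],[-0.22,-0.356,0],1],[[0,0,0.29],[-0.22,-0.356,0],1],[[0,0,0.29],[-0.22,-0.356,0],1],[[0,0,0.29],[-0.22,-0.356,0],1],[[0,0,0.29],[-0.22,-0.356,0],1],[[0,0,0.29],[-0.22,-0.356,0],1],[[0,0,0.29],[-0.22,-0.356,0],1],[[0,0,0.29],[-0.22,-0.356,0],1],[[0,0,0.29],[-0.22,-0.356,0],1]]'
python3 - <<'E'
from h import *
from plant import r
s=r.get_state();print(s['q'].round(2) if hasattr(s['q'],'round') else s['q'])
for p,a in(((.5,.2,.25),102),((.445,.335,.2),102)): print(to(s,p,a))
E
```

```text
clock: 1.15
tool_pos: [0.5022, -0.1972, 0.2465]
eef_rot: [0.769, -0.639, -0.0, -0.001]
contact_force: [-1.2, -0.2, 0.2]
opening: 1.003
[ 0.33  0.57 -0.07  1.83  0.05  0.74 -1.15]
('shift', array([-0.3909, -0.0706, -0.0026]), 'turn', array([-0.0014,  0.0019, -0.0252]), 'yaw', np.float64(-79.44), 'q7', np.float64(-1.15))
('shift', array([-0.5336, -0.0412,  0.0476]), 'turn', array([-0.0014,  0.0019, -0.0252]), 'yaw', np.float64(-79.44), 'q7', np.float64(-1.15))
```

```bash
python3 -m pendant '[[[0,0,-0.025],[-0.39,-0.07,0],1],[[0,0,-0.025],[-0.39,-0.07,0],1],[[0,0,-0.025],[-0.39,-0.07,0],1],[[0,0,-0.025],[-0.39,-0.07,0],1],[[0,0,-0.025],[-0.39,-0.07,0],1],[[0,0,-0.025],[-0.39,-0.07,0],1],[[0,0,-0.025],[-0.39,-0.07,0],1],[[0,0,-0.025],[-0.53,-0.045,0.03],1],[[0,0,-0.025],[-0.53,-0.045,0.05],1],[[0,0,-0.025],[-0.53,-0.045,0.05],1]]'
python3 -m pendant '[[[0,0,0],[0,0,0],1],[[0,0,0],[0,0,0],1]]'
python3 - <<'E'
from h import *
from plant import r
s=r.get_state();T=Tst(s);d=r.snapshot('wrist');im=d['image'];cv2.imwrite('pics/w1.png',im[...,::-1])
print(s['q'].round(2))
for a,c,m in blobs(mask(im,'red'),60): print(a,c,axis(d,m,.07,T),ray(d,c,.03,T))
for p,a in(((.445,.335,.046),102),): print(to(s,p,a))
E
```

```text
clock: 2.15
tool_pos: [0.4627, 0.2881, 0.2091]
eef_rot: [0.774, -0.633, 0.001, 0.0]
contact_force: [0.5, 0.1, 0.2]
opening: 1.001
clock: 2.35
tool_pos: [0.4621, 0.2876, 0.2088]
eef_rot: [0.775, -0.632, 0.0, 0.001]
contact_force: [0.6, -1.4, -0.9]
opening: 1.0
[-0.64  0.63 -0.01  1.86  0.01  0.65 -2.02]
14775 [469.7  85. ] (array([0.59769495, 0.14367619]), array([0.10005153, 0.10662291]), np.float32(103.67492)) [[0.61141307 0.1216542  0.03      ]]
454 [227.3 208.8] (array([0.44691525, 0.33484357]), array([0.04327675, 0.01029535]), np.float32(16.913143)) [[0.43574701 0.33980186 0.03      ]]
332 [257.8 197.6] (array([0.46412476, 0.30791873]), array([0.01850794, 0.01695873]), np.float32(16.083263)) [[0.45510561 0.30885191 0.03      ]]
335 [209.  202.2] (array([0.45032816, 0.353302  ]), array([0.01886985, 0.01707518]), np.float32(16.920597)) [[0.43915776 0.3608293  0.03      ]]
551 [437.5 274.7] (array([0.41931592, 0.114004  ]), array([0.05247412, 0.01928074]), np.float32(82.4551)) [[0.40572587 0.08244439 0.03      ]]
('shift', array([-0.0501,  0.007 ,  0.1627]), 'turn', array([ 0.0011, -0.0016, -0.0068]), 'yaw', np.float64(-78.39), 'q7', np.float64(-2.02))
```

View pics/w1.png

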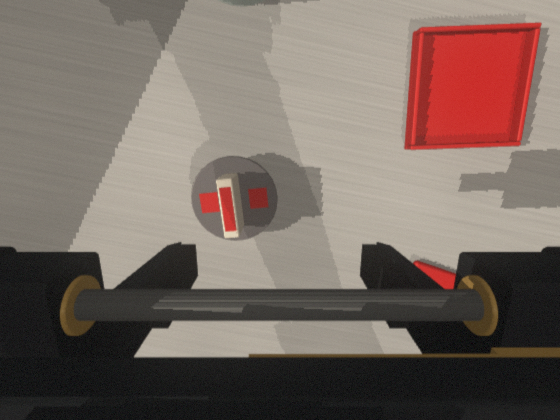

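The wrist picture shows the red lid's bar at (227,209), running at about 17°, clear of the tray (470,85). Grasping it.

```bash
python3 -m pendant '[[[0,0,-0.092],[-0.0494,0.0058,0.04],1],[[0,0,-0.092],[-0.0494,0.0058,0.09],1],[[0,0,-0.092],[-0.0494,0.0058,0.13],1],[[0,0,-0.092],[-0.0494,0.0058,0.15],1],[[0,0,-0.092],[-0.0494,0.0058,0.163],1],[[0,0,-0.092],[-0.0494,0.0058,0.163],1],[[0,0,-0.092],[-0.0494,0.0058,0.163],0.5],[[0,0,-0.092],[-0.0494,0.0058,0.163],0],[[0,0,-0.092],[-0.0494,0.0058,0.163],0],[[0,0,-0.092],[-0.0494,0.0058,0.163],0]]' 25
python3 -m pendant '[[[0,0,0],[0,0,0],0],[[0,0,0],[0,0,0],0],[[0,0,0],[0,0,0],0],[[0,0,0],[0,0,0],0],[[0,0,0],[0,0,0],0]]'
python3 - <<'E'
from h import *
from plant import r
s=r.get_state()
for z in(.12,.07,.055):print(to(s,(.61,.111,z),107))
E
```

```text
clock: 3.4
tool_pos: [0.4471, 0.3359, 0.0474]
eef_rot: [0.803, -0.596, 0.0, -0.001]
contact_force: [0.9, -0.5, -1.2]
opening: 0.662
clock: 3.9
tool_pos: [0.4466, 0.3356, 0.0463]
eef_rot: [0.803, -0.596, 0.0, 0.0]
contact_force: [0.5, -0.1, -0.4]
opening: 0.204
('shift', array([ 0.2623, -0.0914, -0.0737]), 'turn', array([ 0.0001, -0.0001, -0.0028]), 'yaw', np.float64(-73.16), 'q7', np.float64(-2.04))
('shift', array([ 0.2623, -0.0914, -0.0237]), 'turn', array([ 0.0001, -0.0001, -0.0028]), 'yaw', np.float64(-73.16), 'q7', np.float64(-2.04))
('shift', array([ 0.2623, -0.0914, -0.0087]), 'turn', array([ 0.0001, -0.0001, -0.0028]), 'yaw', np.float64(-73.16), 'q7', np.float64(-2.04))
```

```bash
python3 -m pendant '[[[0,0,0],[0,0,0],0],[[0,0,0],[0,0,0],0],[[0,0,0],[0,0,-0.04],0],[[0,0,0],[0,0,-0.08],0],[[0,0,0],[0.04,-0.014,-0.08],0],[[0,0,0],[0.085,-0.03,-0.08],0],[[0,0,0],[0.13,-0.046,-0.08],0],[[0,0,0],[0.175,-0.061,-0.08],0],[[0,0,0],[0.22,-0.077,-0.08],0],[[0,0,0],[0.262,-0.0914,-0.08],0]]'
python3 -m pendant '[[[0,0,0],[0,0,0],0],[[0,0,0],[0,0,0],0],[[0,0,0],[0,0,0],0]]'
python3 - <<'E'
from h import *
from plant import r
s=r.get_state();T=Tst(s);d=r.snapshot('top');im=d['image'];cv2.imwrite('pics/t2.png',im[140:260,160:300][...,::-1].repeat(4,0).repeat(4,1))
print(to(s,(.61,.111,.0517),107))
E
```

```text
clock: 4.9
tool_pos: [0.6109, 0.1089, 0.1263]
eef_rot: [0.803, -0.596, 0.0, 0.0]
contact_force: [1.5, -0.2, -1.1]
opening: 0.179
clock: 5.2
tool_pos: [0.6088, 0.1131, 0.1261]
eef_rot: [0.804, -0.595, -0.001, -0.0]
contact_force: [-0.1, 1.1, -1.2]
opening: 0.181
('shift', array([ 0.0024, -0.0006,  0.0744]), 'turn', array([ 0.001 ,  0.0017, -0.0009]), 'yaw', np.float64(-73.05), 'q7', np.float64(-1.64))
```

View pics/t2.png

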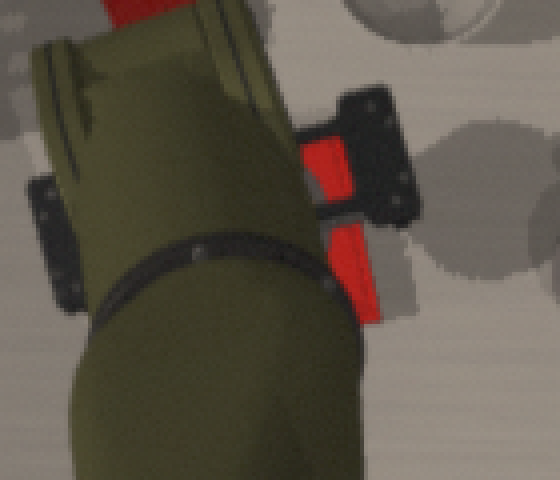

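The arm hides the tray in this view, but the opening (0.18, about 16 mm) shows the lid is held. The pose is over the tray's centre, so I lower it.

```bash
python3 -m pendant '[[[0,0,0],[0.001,-0.0006,0.03],0],[[0,0,0],[0.001,-0.0006,0.055],0],[[0,0,0],[0.001,-0.0006,0.067],0],[[0,0,0],[0.001,-0.0006,0.07],0],[[0,0,0],[0.001,-0.0006,0.072],0],[[0,0,0],[0.001,-0.0006,0.074],0],[[0,0,0],[0.001,-0.0006,0.075],0],[[0,0,0],[0.001,-0.0006,0.075],0]]'
python3 -m pendant '[[[0,0,0],[0,0,0],0.4],[[0,0,0],[0,0,0],0.8],[[0,0,0],[0,0,0],1],[[0,0,0],[0,0,0],1],[[0,0,0],[0,0,0],1],[[0,0,0],[0,0,-0.03],1],[[0,0,0],[0,0,-0.08],1],[[0,0,0],[0,0,-0.13],1],[[0,0,0],[0,0,-0.16],1],[[0,0,0],[0,0,-0.16],1]]'
python3 - <<'E'
from h import *
from plant import r
s=r.get_state()
print(to(s,(.56,-.06,.21),109.4),to(s,(.5986,-.108,.046),109.4))
E
```

```text
clock: 6.05
tool_pos: [0.6112, 0.1105, 0.052]
eef_rot: [0.803, -0.596, 0.0, -0.0]
contact_force: [-0.6, -0.1, -1.1]
opening: 0.179
clock: 7.05
tool_pos: [0.6139, 0.1112, 0.2166]
eef_rot: [0.803, -0.596, 0.003, -0.004]
contact_force: [0.5, 0.2, -0.3]
opening: 0.998
('shift', array([0.1483, 0.1011, 0.0056]), 'turn', array([-0.0101, -0.0008, -0.0452]), 'yaw', np.float64(-73.19), 'q7', np.float64(-1.62)) ('shift', array([0.2053, 0.0797, 0.1699]), 'turn', array([-0.0101, -0.0008, -0.0452]), 'yaw', np.float64(-73.19), 'q7', np.float64(-1.62))
```

```bash
python3 -m pendant '[[[0,0,-0.04],[0.05,0.034,0.006],1],[[0,0,-0.04],[0.095,0.065,0.006],1],[[0,0,-0.04],[0.14,0.095,0.006],1],[[0,0,-0.04],[0.148,0.101,0.006],1],[[0,0,-0.04],[0.148,0.101,0.006],1],[[0,0,-0.04],[0.148,0.101,0.006],1],[[0,0,-0.04],[0.148,0.101,0.006],1]]'
python3 - <<'E'
from h import *
from plant import r
s=r.get_state();T=Tst(s);d=r.snapshot('wrist');im=d['image'];t=r.snapshot('top')['image'][140:260,160:300].repeat(3,0).repeat(3,1)
cv2.imwrite('pics/w3.png',np.hstack([im[:360,:],t][:2] if 0 else [im[:360,:420],t[:360,:380]])[...,::-1])
for a,c,m in blobs(mask(im,'green'),60): print(a,c,axis(d,m,.07,T),axis(d,m,.03,T)[0])
print(to(s,(.5986,-.108,.046),109.4))
E
```

```text
clock: 7.75
tool_pos: [0.5573, -0.0584, 0.205]
eef_rot: [0.815, -0.579, -0.0, -0.001]
contact_force: [0.3, 0.9, -0.9]
opening: 0.998
464 [343.8 180.3] (array([ 0.5994906 , -0.10872588]), array([0.04255157, 0.00966928]), np.float32(20.453508)) [ 0.59639349 -0.11929752]
330 [361.5 174.3] (array([ 0.61070093, -0.12192419]), array([0.01815417, 0.01585214]), np.float32(23.005306)) [ 0.60924115 -0.13442339]
355 [310.5 175.4] (array([ 0.59391351, -0.07750815]), array([0.01809209, 0.01597942]), np.float32(20.443924)) [ 0.59000189 -0.08352058]
('shift', array([ 0.0607, -0.0225,  0.1589]), 'turn', array([-0.0004,  0.0014, -0.0023]), 'yaw', np.float64(-70.73), 'q7', np.float64(-1.36))
```

View pics/w3.png

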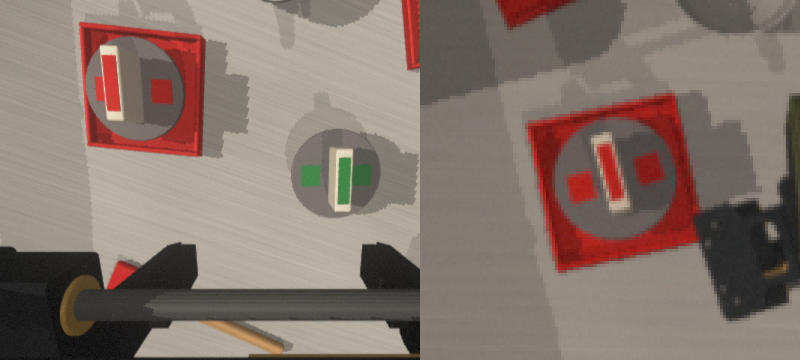

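The red lid lies flat and centred in the large tray. The green bar is at (344,180), running at about 20.4°. Grasping it.

```bash
python3 -m pendant '[[[0,0,-0.019],[0.04,-0.015,0.0],1],[[0,0,-0.019],[0.0611,-0.0228,0.04],1],[[0,0,-0.019],[0.0611,-0.0228,0.085],1],[[0,0,-0.019],[0.0611,-0.0228,0.125],1],[[0,0,-0.019],[0.0611,-0.0228,0.147],1],[[0,0,-0.019],[0.0611,-0.0228,0.159],1],[[0,0,-0.019],[0.0611,-0.0228,0.159],1],[[0,0,-0.019],[0.0611,-0.0228,0.159],0],[[0,0,-0.019],[0.0611,-0.0228,0.159],0],[[0,0,-0.019],[0.0611,-0.0228,0.159],0]]' 40
python3 -m pendant '[[[0,0,0],[0,0,0],0],[[0,0,0],[0,0,0],0],[[0,0,0],[0,0,0],0],[[0,0,0],[0,0,0],0],[[0,0,0],[0,0,0],0],[[0,0,0],[0,0,0],0],[[0,0,0],[0,0,0],0],[[0,0,0],[0,0,0],0]]'
python3 -m pendant '[[[0,0,0],[0,0,-0.03],0],[[0,0,0],[0,0,-0.07],0],[[0,0,0],[0,0,-0.11],0],[[0,0,0],[0,0,-0.15],0],[[0,0,0],[0,0,-0.15],0],[[0,0,0],[0,0,-0.15],0]]'
python3 - <<'E'
from h import *
from plant import r
s=r.get_state()
print(s['q'].round(2),to(s,(.4736,-.3374,.196),61.6))
E
```

```text
clock: 8.85
tool_pos: [0.5996, -0.1108, 0.0479]
eef_rot: [0.82, -0.572, 0.001, -0.001]
contact_force: [0.1, 0.4, 0.4]
opening: 0.751
clock: 9.65
tool_pos: [0.5984, -0.1104, 0.0463]
eef_rot: [0.82, -0.572, -0.0, -0.0]
contact_force: [-1.2, 0.8, -0.2]
opening: 0.175
clock: 10.25
tool_pos: [0.5985, -0.1109, 0.1968]
eef_rot: [0.82, -0.572, 0.001, -0.0]
contact_force: [-0.6, 0.2, -2.0]
opening: 0.179
[ 0.2   0.73 -0.17  1.67  0.16  0.76 -1.26] ('shift', array([0.1694, 0.1955, 0.0008]), 'turn', array([-9.000e-04, -4.000e-04,  8.482e-01]), 'yaw', np.float64(-69.8), 'q7', np.float64(-1.26))
```

```bash
python3 -m pendant '[[[0,0,0.14],[0.025,0.03,0],0],[[0,0,0.28],[0.055,0.063,0],0],[[0,0,0.42],[0.085,0.098,0],0],[[0,0,0.56],[0.115,0.13,0],0],[[0,0,0.7],[0.13,0.155,0],0],[[0,0,0.848],[0.15,0.175,0],0],[[0,0,0.848],[0.169,0.195,0],0],[[0,0,0.848],[0.169,0.195,0],0],[[0,0,0.848],[0.169,0.195,0],0],[[0,0,0.848],[0.169,0.195,0],0]]'
python3 - <<'E'
from h import *
from plant import r
s=r.get_state();T=Tst(s);d=r.snapshot('wrist');im=d['image']
d2=r.snapshot('side');i2=d2['image'][90:230,320:480]
cv2.imwrite('pics/w4.png',np.hstack([im[:,80:480],cv2.resize(i2,(400,420))[:420]])[...,::-1])
for n in('yellow','white','red','green'):
  for a,c,m in blobs(mask(im,n),15)[:12]: print(n,a,c,ray(d,c,.1,T)[0][:2].round(4))
print(s['q'].round(2),to(s,(.4736,-.3374,.124),61.6))
E
```

```text
clock: 11.25
tool_pos: [0.4741, -0.3349, 0.1952]
eef_rot: [-0.513, 0.858, 0.001, -0.0]
contact_force: [1.0, 0.9, -2.1]
opening: 0.181
yellow 133 [321.2 159.5] [ 0.4992 -0.3858]
yellow 258 [217.4 305.8] [ 0.4264 -0.2461]
yellow 362 [338.4 306. ] [ 0.3746 -0.3419]
yellow 1073 [385.5 352.3] [ 0.3085 -0.36  ]
yellow 270 [176.  355.4] [ 0.3994 -0.1837]
yellow 17 [265.6 355.5] [ 0.3591 -0.2585]
white 122271 [289.4 130.3] [ 0.5306 -0.3741]
white 111 [282.4 147. ] [ 0.5221 -0.3635]
white 38 [261.6 165. ] [ 0.5176 -0.3424]
white 79 [303.4 166.5] [ 0.501 -0.371]
white 2530 [ 73.7 337.9] [ 0.4608 -0.1107]
white 1905 [278.2 341.4] [ 0.3673 -0.2764]
white 2451 [482.5 337.9] [ 0.2805 -0.4457]
red 830 [ 7.4 23. ] [ 0.6887 -0.2335]
red 93 [345.2 190.8] [ 0.4675 -0.3919]
green 565 [227.5 243.3] [ 0.4737 -0.2849]
green 548 [329.2 243.3] [ 0.4329 -0.3608]
green 1149 [278.7 264.8] [ 0.4357 -0.3137]
green 303 [278.8 326.9] [ 0.3808 -0.2843]
[ 0.52  0.7   0.03  1.76 -0.03  0.69 -1.5 ] ('shift', array([ 0.0026, -0.0009,  0.0712]), 'turn', array([0.0024, 0.0013, 0.0024]), 'yaw', np.float64(-118.26), 'q7', np.float64(-1.5))
```

View pics/w4.png

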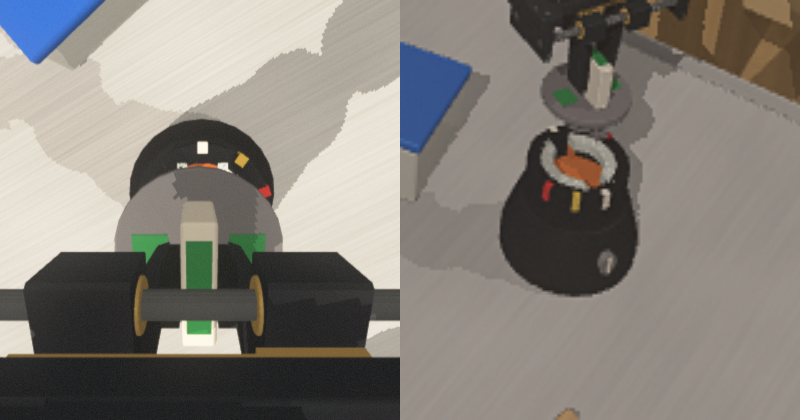

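The white mark is at (282,147) and yellow at (321,160) in the wrist view. They give the axis as (0.4748,-0.3379), agreeing with the top view within 1.5 mm, and the bar lines up with the white mark. Lowering it.

```bash
python3 -m pendant '[[[0.002,0.001,0.002],[0.0024,-0.0004,0.01],0],[[0.002,0.001,0.002],[0.0024,-0.0004,0.025],0],[[0.002,0.001,0.002],[0.0024,-0.0004,0.04],0],[[0.002,0.001,0.002],[0.0024,-0.0004,0.047],0],[[0.002,0.001,0.002],[0.0024,-0.0004,0.053],0],[[0.002,0.001,0.002],[0.0024,-0.0004,0.058],0],[[0.002,0.001,0.002],[0.0024,-0.0004,0.062],0],[[0.002,0.001,0.002],[0.0024,-0.0004,0.064],0],[[0.002,0.001,0.002],[0.0024,-0.0004,0.064],0]]'
python3 -m pendant '[[[0,0,0],[0,0,0.002],0],[[0,0,0],[0,0,0.004],0],[[0,0,0],[0,0,0.006],0],[[0,0,0],[0,0,0.0075],0],[[0,0,0],[0,0,0.0085],0],[[0,0,0],[0,0,0.0085],0]]'
python3 - <<'E'
from plant import r
s=r.get_state();print(s['tool_pos'],s['contact_force'],s['moment'])
E
```

```text
clock: 12.25
tool_pos: [0.4732, -0.339, 0.1324]
eef_rot: [-0.511, 0.859, -0.001, 0.0]
contact_force: [0.2, -0.5, -1.4]
opening: 0.179
clock: 12.85
tool_pos: [0.4732, -0.3389, 0.1242]
eef_rot: [-0.511, 0.859, -0.001, 0.0]
contact_force: [-1.0, -0.3, 1.7]
opening: 0.175
[ 0.47323145 -0.33893095  0.12422992] [-1.01218076 -0.28312257  1.70174023] [ 0.13354947  0.18134932 -0.07570501]
```

```bash
python3 -m pendant '[[[0,0,0],[-0.001,0,0.0008],0],[[0,0,0],[-0.001,0,0.0015],0],[[0,0,0],[-0.001,0,0.0015],0]]' 55
python3 - <<'E'
from h import *
from plant import r
s=r.get_state();print(s['tool_pos'],s['contact_force'],s['moment'],to(s,s['tool_pos'],-153.3))
E
```

```text
clock: 13.15
tool_pos: [0.4733, -0.3389, 0.1241]
eef_rot: [-0.511, 0.86, -0.002, -0.0]
contact_force: [-3.3, 1.1, 12.9]
opening: 0.172
[ 0.47329149 -0.33892146  0.12413675] [-3.27124932  1.09644478 12.88250802] [ 0.26294801  0.87432808 -0.05008867] ('shift', array([0., 0., 0.]), 'turn', array([-0.0035, -0.0012,  0.6068]), 'yaw', np.float64(-118.53), 'q7', np.float64(-1.5))
```

The lid is seated: 13 N reaction at z = 0.124. I ease the press slightly and twist clockwise.

```bash
python3 -m pendant '[[[0,0,0.06],[0,0,-0.0008],0],[[0,0,0.12],[0,0,-0.0008],0],[[0,0,0.19],[0,0,-0.0008],0],[[0,0,0.26],[0,0,-0.0008],0],[[0,0,0.33],[0,0,-0.0008],0],[[0,0,0.4],[0,0,-0.0008],0],[[0,0,0.46],[0,0,-0.0008],0],[[0,0,0.52],[0,0,-0.0008],0],[[0,0,0.57],[0,0,-0.0008],0],[[0,0,0.6],[0,0,-0.0008],0]]'
python3 -m pendant '[[[0,0,0.003],[0,0,0],0],[[0,0,0.003],[0,0,0],0],[[0,0,0.003],[0,0,0],0]]'
python3 - <<'E'
from h import *
from plant import r
s=r.get_state();T=Tst(s);print(s['tool_pos'],s['contact_force'],s['moment'],to(s,s['tool_pos'],-153.3))
d=r.snapshot('wrist');im=d['image'];d2=r.snapshot('side');i2=d2['image'][90:230,320:480];t=r.snapshot('top')['image']
cv2.imwrite('pics/w5.png',np.hstack([im[:,80:480],cv2.resize(i2,(400,420))])[...,::-1])
for n in('yellow','white','red','green'):
  for a,c,m in blobs(mask(im,n),15): print(n,a,c,ray(d,c,.1,T)[0][:2].round(4)) if a<1400 else 0
E
```

```text
clock: 14.15
tool_pos: [0.475, -0.3393, 0.1242]
eef_rot: [-0.234, 0.972, -0.003, 0.002]
contact_force: [0.7, -1.2, 5.8]
opening: 0.177
clock: 14.45
tool_pos: [0.4751, -0.3392, 0.1242]
eef_rot: [-0.234, 0.972, -0.003, 0.002]
contact_force: [1.9, -1.0, 5.8]
opening: 0.176
[ 0.47505405 -0.33922426  0.12423979] [ 1.8987594  -1.01336119  5.78003835] [-0.10702001  0.02244396  0.24529393] ('shift', array([0., 0., 0.]), 'turn', array([-0.006 ,  0.0019,  0.0056]), 'yaw', np.float64(-152.98), 'q7', np.float64(-1.89))
yellow 233 [279.1 158.3] [ 0.4996 -0.386 ]
yellow 369 [218.9 303.1] [ 0.4925 -0.2895]
yellow 416 [337.5 305.5] [ 0.4258 -0.3217]
yellow 986 [388.7 352. ] [ 0.3788 -0.3071]
yellow 222 [181.8 355.3] [ 0.4985 -0.2431]
yellow 18 [266.7 355.5] [ 0.4487 -0.2684]
yellow 32 [292.  355.4] [ 0.434 -0.276]
yellow 22 [310.  355.4] [ 0.4234 -0.2814]
white 164 [222.2 176.3] [ 0.5234 -0.3628]
white 423 [288.2 243.8] [ 0.4722 -0.3441]
red 234 [334.7 176.8] [ 0.4674 -0.391 ]
green 559 [227.8 243.5] [ 0.504 -0.328]
green 563 [329.3 243.4] [ 0.4507 -0.3553]
green 1156 [278.2 264.8] [ 0.4713 -0.3294]
green 297 [279.1 327. ] [ 0.4513 -0.2913]
```

View pics/w5.png

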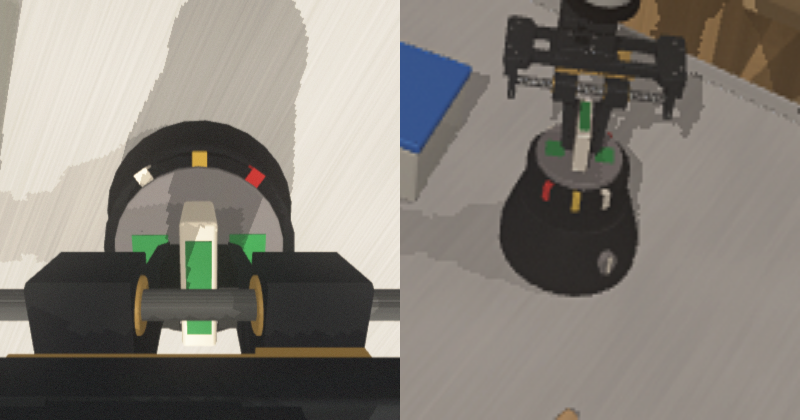

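The bar points at the yellow mark (279,158), midway between white (222,176) and red (335,177). The disc is flush on the collar and the tags sit at the same pixels relative to the gripper as before, so nothing slipped. Handing in.

```bash
python3 -m pendant '[[[0,0,0],[0,0,0],0],[[0,0,0],[0,0,0],0],[[0,0,0],[0,0,0],0],[[0,0,0],[0,0,0],0]]'
python3 -c "
from plant import r
print(r.finish_job())"
```

```text
clock: 15.0
tool_pos: [0.4751, -0.3393, 0.1242]
eef_rot: [-0.234, 0.972, -0.003, 0.002]
contact_force: [1.5, -0.9, 5.9]
opening: 0.177
the job is handed in; nothing more can be done
None
```

I laid the red-tagged lid in the large red tray and let it go. I then seated the green-tagged lid in the blender collar, twisted it clockwise to the yellow marks and handed in at 15.0 s, still gripping it.

- **Red lid:** after release, the wrist and top pictures showed it flat and centred in the tray.
- **Seating:** the green lid was home at the expected tool height (0.124 m). It pushed back with 13 N while I pressed it down, and about 6 N at the end.
- **Twist:** the gripper yaw ended about 0.3° short of the measured yellow line. The wrist picture shows the bar pointing at the yellow mark, with no slip in the grip, and the lid was never turned towards the lock.
- **Bystanders:** I planned no move near the jug, tub, scraper or sieve, but I did not compare pictures at the end to confirm they stayed put.

The top and wrist views disagreed by about 1.5 mm on the collar's axis, which is within the fit's clearance. The spring ring's angle can't be read directly, so the final angle rests on the gripper pose and the pictures. The wrist moment of about 0.25 N m was above the spring's 0.09, probably from friction and slight off-centre pressing. No check failed.

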